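# Tighten the slip-clutch clamp on the walnut block

### The job

Two identical bench clamps stand on the workbench; one of them has a walnut block under its pad. Tighten that clamp on the block by turning its wing clockwise (seen from above) until the clutch first slips, then stop and let go: the wing may run on past the stopped pointer by no more than an eighth of a turn. Leave the other clamp's screw as it is.

Things in the scene. Friction and masses are not known exactly. Their poses are not given: they have to be found in the camera images.
- clamp_wing (a point): centre of the steel wing (upright flat blade 54 mm long, 11 thick, 36 high) on top of the clamp that holds the block, on its vertical screw axis, 112 mm above the bench. x along the blade, y across its thickness, z up; turns with the wing, which neither rises nor sinks. The clamp is fixed to the bench; its other parts stay below 88 mm above the bench.
- clamp_screw (a joint): turn of that clamp's collar, rad, clockwise from above (46 mm disc under the wing with a brass pointer, in line with the wing at the start). 0.25 to 0.8 at the start; lowers the pad 5 mm per rad, drag 0.08 N m; the pad meets the block near 1.2, and the collar stops about 0.04 rad later. Stays where it is left.
- clamp_clutch (a joint): how far the wing has slipped clockwise past that collar and its pointer, rad; about 0 at the start and while the collar turns with the wing; grows once the clutch slips (steady drag 0.15 N m)
- walnut_block: dark walnut block 60 x 70 x 22 mm, loose on the plywood base (150 x 110 x 14 mm) of the clamp to be tightened, under its pad; origin at the centre of its underside. It need not be touched
- spare_screw (a joint): turn of the collar of the other, empty clamp (same size and build, nothing under its pad), rad, clockwise from above; 0.5 at the start
Things that resemble listed ones, but are neither listed nor needed, are in the scene too. Of the things that look like the walnut_block, the larger one is meant.

How it is judged:
By the outcome, as a careful person would: the job done as asked, in the order asked, and still so for the second after the job is handed in, with the robot touching nothing.
It also fails if it takes over 32 s, if anything falls off the work surface, if the arm or the gripper's body presses on something with over 40 N, if the wrist force passes 120 N, or if a joint passes its speed limit or range.

### The arm

A 6-joint arm with a two-finger parallel gripper is mounted at the origin on a cart in front of the work surface, level with it; the furniture and walls round the work are solid. World frame = base frame: x ahead of the robot, y to its left, z up, the work surface at z = 0. Lengths are in m, angles in rad, forces in N, time in s.
With the tool pointing down it reaches from about 0.325 to 0.85 m from the base axis. Payload 4.4 kg.
Tool frame: the origin (TCP) lies between the finger pads; the fingertips stand 22 mm ahead of it and the grasp point (between the pads) lies 3 mm ahead of it; z points along the fingers, y is the line along which they close (so a half turn about z gives the same grasp; the last joint's range is limited). The gripper opens to 94 mm and grips with 3 to 60 N. Pads are 16 mm wide; open, the fingers measure 119 mm over their backs; the gripper's body (75 mm by 177 mm) begins 78 mm behind the grasp point.
Start: joints at [-1.488, 0.207, 1.542, -0, 1.393, -0.15], TCP at [0.133, -0.559, 0.227] pointing down, gripper open.
Joint ranges: [-2.73, 2.73], [-0.86, 2.22], [0.23, 2.46], [-1.11, 4.25], [0.08, 2.63], [-2.82, 2.82]. Speed limits (rad/s): [2.79, 2.79, 3.14, 3.14, 3.14, 3.14].

### API

Orientations are given as a unit quaternion [w, x, y, z].
In Python, from plant import sense, viewer, env gives the robot as it stands.
- The arm moves only by the tool carry_out, never from a script. Its argument "increments" is a list of rows, each an object with "hand": the opening in per cent of the stroke, from 0 (shut) to 100 (fully open); "xyz": the shift along the tool's x, y, z in units of 50 mm (1.0 is 50 mm), a list of three; "rot": the turn, a rotation vector about the tool's x, y, z in rad, a list of three. In form: [{"hand": hand, "xyz": [x, y, z], "rot": [wx, wy, wz]}, ...]. A call has 1 to 20 rows; each row shifts and turns the commanded pose from where the row before left it, along the tool's axes as they then stand; what a row does not reach is not made up. A row lasts 1/10 s, in which the tool goes at most 50 mm and 8.59 degrees, less where a joint would pass 70% of its speed; a pose out of reach is approached as far as the arm can. A call is refused whole if a number of a shift passes 1 or a number of a turn 0.15, either way. A call with a gripper value outside its range is refused whole. The fingers move at their own pace and stop on an object; the grip force is fixed at half the most. Time passes only in rows, so rows that do not move let the fingers close. It gives the time, the measured TCP pose, the force, the opening and the grip force at its end, in the units of the state.
- sense(): the state, without advancing time (a new reading comes with each control period).
- viewer.grab_frame(name): name is "side" or "top" or "wrist"; returns a dict with "frame" (480x640x3 uint8, red, green, blue), "z_map" (480x640 float32, m along the optical axis (not along the pixel's ray), 0 where there is no reading), "fx", "fy", "cx", "cy" (pixels), "world_to_cam" (4x4, takes a point from world to camera coordinates). Camera axes: x right, y up, looking along -z (the intrinsics and any distortion apply to the point x, -y, -z); pixel columns grow to the right and rows downward; lengths in m; the calibration is good to about 2 mm. The wrist camera is an equidistant fisheye: a pixel r from the principal point sees the ray r / f radians off the axis. A picture is of the moment at which its call begins.
- env.hand_in(): hands the job in; it is judged then, once.
The state is a dict: "t": time; "joint_pos": joint angles; "qvel": joint speeds; "joint_efforts": joint torques, N m; "position": TCP position; "tcp_rot": TCP orientation; "contact_force": force on the tool from outside, world axes, zero at the start; "ft_torque": the same for the moment, N m; "opening": finger opening in m; "gripper_force": force on a finger pad.
Only numpy, scipy, OpenCV 4.12 (cv2) and the standard library are available. Lean on these libraries where they do the work, as an engineer would, in place of code of your own. Each camera call takes 0.05 s, during which the arm holds its last target. There are 200 camera calls.

## Working session

There is one attempt and no reset: what is moved stays moved. The work goes in short steps, Python scripts to look and compute and a tool call to move; the robot and the scene stay as the last step left them, time stands still between calls to the robot, and variables do not carry over. Pictures are saved under pics/ and viewed, at most 10 in all, crops included, and the job is handed in when it is done.

Besides the shell and the picture viewer there is one more tool, called after ">>>" by a JSON object that holds its "name" and its "arguments". carry_out: Moves the arm, as the interface text tells. Its arguments: {"type":"object","properties":{"increments":{"type":"array"}},"required":["increments"]}

```bash
mkdir -p pics
cat > h.py <<'E'
import numpy as np, cv2
from plant import sense, viewer, env
def grab(n,name=None):
    f=viewer.grab_frame(n); np.savez('last_%s.npz'%n,**f)
    if name: cv2.imwrite('pics/%s.png'%name,f['frame'][:,:,::-1])
    return f
def ray(f,u,v):
    x=(u-f['cx'])/f['fx'];y=(v-f['cy'])/f['fy']
    T=np.linalg.inv(f['world_to_cam']); d=T[:3,:3]@np.array([x,-y,-1.]); return T[:3,3],d
def onplane(f,u,v,z):
    o,d=ray(f,u,v); return o+d*(z-o[2])/d[2]
def bydepth(f,u,v):
    o,d=ray(f,u,v); return o+d*f['z_map'][int(v),int(u)]
E
python3 - <<'E'
from h import *
s=sense(); print({k:np.round(v,3) for k,v in s.items()})
for n in('top','side'):
    f=grab(n,n+'0'); print(n,f['fx'],f['cx'],f['cy'],np.round(np.linalg.inv(f['world_to_cam']),3))
a=[cv2.imread('pics/%s0.png'%n) for n in('top','side')]
E
```

```text
{'t': np.float64(0.0), 'joint_pos': array([-1.488,  0.207,  1.543, -0.   ,  1.393, -0.151]), 'qvel': array([-0.001,  0.   , -0.   ,  0.   , -0.001, -0.   ]), 'joint_efforts': array([-1.0000e-03, -3.7088e+01, -2.8142e+01,  7.0000e-02,  3.6000e-02,
       -0.0000e+00]), 'position': array([ 0.133, -0.559,  0.226]), 'tcp_rot': array([-0.001,  0.993,  0.116,  0.   ]), 'contact_force': array([ 0.406, -0.603, -0.869]), 'ft_torque': array([ 0.046, -0.016, -0.011]), 'gripper_force': np.float64(0.0), 'opening': np.float64(0.094)}
top 535.7018193844378 316.366573922431 244.52092876674993 [[-0.028  0.998 -0.062  0.378]
 [-1.    -0.028 -0.009 -0.023]
 [-0.011  0.062  0.998  1.235]
 [ 0.     0.     0.     1.   ]]
side 619.0799028856007 303.9593776447562 235.09336794666976 [[-0.996  0.06  -0.06   0.409]
 [-0.081 -0.464  0.882  0.93 ]
 [ 0.025  0.884  0.468  0.597]
 [ 0.     0.     0.     1.   ]]
```

View pics/top0.png

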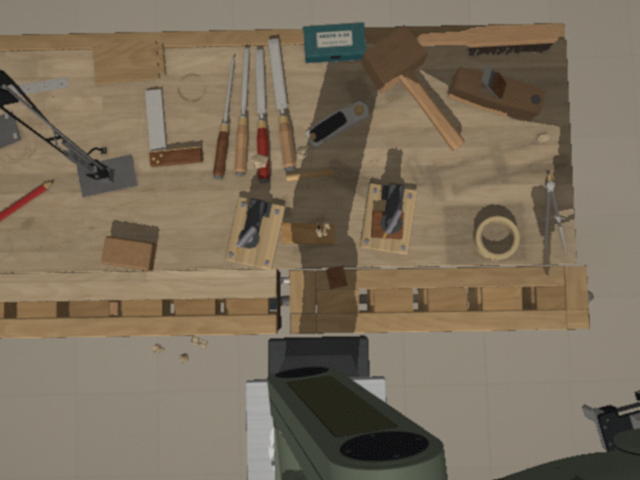

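View pics/side0.png

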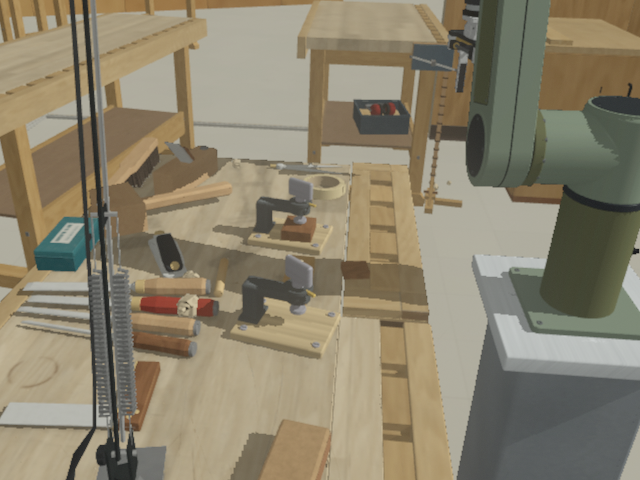

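The top view shows two clamps, at (257,230) and (390,215). In the side view they are at (290,290) and (297,210). The dark block appears under the pad of the clamp at top (390,215), side (299,228). The small dark offcut at top (337,277) lies loose on the bench front. I'll confirm with a crop.

Run:
```python
from h import *
t=cv2.imread('pics/top0.png');s=cv2.imread('pics/side0.png')
a=cv2.resize(t[170:270,345:435],(396,440),interpolation=cv2.INTER_CUBIC)   #x4.4
b=cv2.resize(s[165:265,240:330],(396,440),interpolation=cv2.INTER_CUBIC)
cv2.imwrite('pics/crop1.png',np.hstack([a,b]))
T=dict(np.load('last_top.npz'));S=dict(np.load('last_side.npz'))
for f,n in((T,'top'),(S,'side')):
    # points from depth in wing height band
    v,u=np.mgrid[0:480,0:640]; z=f['z_map']; M=np.linalg.inv(f['world_to_cam'])
    P=np.stack([(u-f['cx'])/f['fx']*z,-(v-f['cy'])/f['fy']*z,-z],-1)@M[:3,:3].T+M[:3,3]
    m=(z>0)&(P[...,2]>.100)&(P[...,2]<.135)&(P[...,0]>.3)&(P[...,0]<.6)&(abs(P[...,1])<.3)
    k,l,st,c=cv2.connectedComponentsWithStats(m.astype(np.uint8))
    for i in range(1,k):
        if st[i,4]>15:
            Q=P[l==i]; q=Q[:,:2]-Q[:,:2].mean(0); w,V=np.linalg.eigh(q.T@q)
            pr=q@V[:,1]
            print(n,st[i],np.round(c[i],1),Q.mean(0).round(4),Q[:,2].max().round(3),'len',np.ptp(pr).round(3),'wid',np.ptp(q@V[:,0]).round(3),'ang',np.degrees(np.arctan2(V[1,1],V[0,1])).round(1))
```

```text
top [385 209  17  25 158] [393.  221.1] [ 0.4915 -0.1736  0.1263] 0.135 len 0.053 wid 0.011 ang 149.6
top [237 226  20  22 179] [246.5 236.7] [0.4679 0.1318 0.1244] 0.135 len 0.053 wid 0.012 ang 137.7
side [288 178  25  21 392] [300.  187.9] [ 0.4941 -0.1689  0.1171] 0.132 len 0.056 wid 0.016 ang 151.4
side [285 255  27  32 576] [298.  270.4] [0.47   0.1403 0.118 ] 0.132 len 0.055 wid 0.016 ang 139.7
```

View pics/crop1.png

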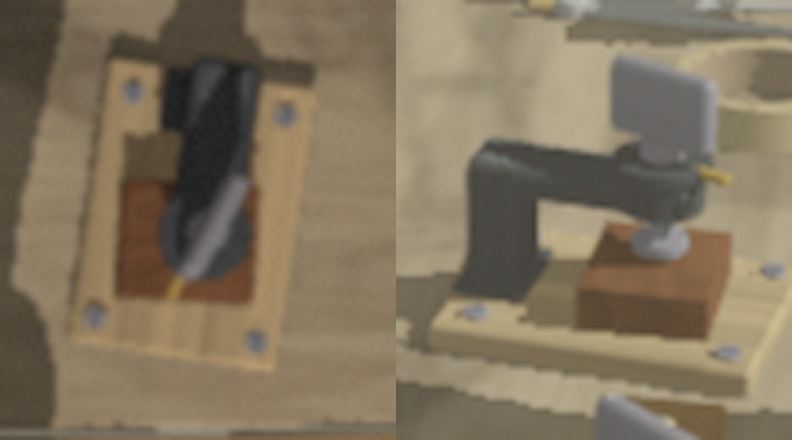

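The crop confirms it: the clamp at top (390,215), side (298,195) has the large walnut block under its pad. The other clamp is empty, and the offcut at (337,277) is the smaller decoy. The wing is at about (0.491, -0.173) with the blade at 150°. Its measured length of 53 mm, width of 11 mm and top height of 0.13 m match the sizes given. I'll move above it and turn the tool so its x axis points to 150°.

>>> {"name": "carry_out", "arguments": {"increments": [{"hand": 100, "xyz": [0.546, -0.368, 0], "rot": [0, 0, 0]}, {"hand": 100, "xyz": [0.546, -0.368, 0], "rot": [0, 0, 0]}, {"hand": 100, "xyz": [0.546, -0.368, 0], "rot": [0, 0, 0]}, {"hand": 100, "xyz": [0.546, -0.368, 0], "rot": [0, 0, 0]}, {"hand": 100, "xyz": [0.546, -0.368, 0], "rot": [0, 0, 0]}, {"hand": 100, "xyz": [0.546, -0.368, 0], "rot": [0, 0, 0]}, {"hand": 100, "xyz": [0.546, -0.368, 0], "rot": [0, 0, 0]}, {"hand": 100, "xyz": [0.546, -0.368, 0], "rot": [0, 0, 0]}, {"hand": 100, "xyz": [0.546, -0.368, 0], "rot": [0, 0, 0]}, {"hand": 100, "xyz": [0.546, -0.368, 0], "rot": [0, 0, 0]}, {"hand": 100, "xyz": [0.546, -0.368, 0], "rot": [0, 0, 0]}, {"hand": 100, "xyz": [0.546, -0.368, 0], "rot": [0, 0, 0]}, {"hand": 100, "xyz": [0.546, -0.368, 0], "rot": [0, 0, 0]}, {"hand": 100, "xyz": [0.546, -0.368, 0], "rot": [0, 0, 0]}, {"hand": 100, "xyz": [0.546, -0.368, 0], "rot": [0, 0, 0]}, {"hand": 100, "xyz": [0.546, -0.368, 0], "rot": [0, 0, 0]}, {"hand": 100, "xyz": [0, 0, 0], "rot": [0, 0, -0.149]}, {"hand": 100, "xyz": [0, 0, 0], "rot": [0, 0, -0.149]}, {"hand": 100, "xyz": [0, 0, 0], "rot": [0, 0, -0.149]}, {"hand": 100, "xyz": [0, 0, 0], "rot": [0, 0, -0.149]}]}}

```text
t: 2.1
position: [0.4895, -0.1718, 0.2268]
tcp_rot: [-0.001, 0.914, 0.406, -0.0]
contact_force: [0.7, -0.5, -0.2]
opening: 0.094
gripper_force: 0.0
```

>>> {"name": "carry_out", "arguments": {"increments": [{"hand": 100, "xyz": [0, 0, 0], "rot": [0, 0, -0.149]}, {"hand": 100, "xyz": [0, 0, 0], "rot": [0, 0, -0.149]}, {"hand": 100, "xyz": [0, 0, 0], "rot": [0, 0, -0.149]}, {"hand": 100, "xyz": [0, 0, 0], "rot": [0, 0, -0.149]}, {"hand": 100, "xyz": [0, 0, 0], "rot": [0, 0, -0.149]}, {"hand": 100, "xyz": [0, 0, 0], "rot": [0, 0, -0.149]}, {"hand": 100, "xyz": [0, 0, 0], "rot": [0, 0, -0.149]}, {"hand": 100, "xyz": [0, 0, 0], "rot": [0, 0, -0.149]}, {"hand": 100, "xyz": [0, 0, 0], "rot": [0, 0, -0.149]}, {"hand": 100, "xyz": [0, 0, 0], "rot": [0, 0, -0.149]}, {"hand": 100, "xyz": [0, 0, 0], "rot": [0, 0, -0.149]}, {"hand": 100, "xyz": [0, 0, 0], "rot": [0, 0, -0.149]}, {"hand": 100, "xyz": [0, 0, 0], "rot": [0, 0, 0]}]}}

```text
t: 3.4
position: [0.4894, -0.1721, 0.2269]
tcp_rot: [-0.001, 0.26, 0.966, 0.0]
contact_force: [0.3, -0.3, 0.1]
opening: 0.0939
gripper_force: 0.0
```

```bash
cat >> h.py <<'E'
from scipy.spatial.transform import Rotation as R
def pose():
    s=sense(); q=s['tcp_rot']; M=R.from_quat([q[1],q[2],q[3],q[0]]).as_matrix()
    print('t',round(float(s['t']),2),'p',np.round(s['position'],4),'xyaw',np.degrees(np.arctan2(M[1,0],M[0,0])).round(2),'tilt',np.round(M[:,2],3),'F',np.round(s['contact_force'],2),'T',np.round(s['ft_torque'],3),'op',np.round(s['opening'],4),'gf',np.round(s['gripper_force'],1),'q6',np.round(s['joint_pos'],2))
    return s,M
E
python3 - <<'E'
from h import *
pose(); f=grab('wrist','w1'); print(f['fx'],f['cx'],f['cy'],np.round(np.linalg.inv(f['world_to_cam']),3))
E
```

```text
t 3.4 p [ 0.4894 -0.1721  0.2269] xyaw 149.92 tilt [-0.001  0.001 -1.   ] F [ 0.26 -0.29  0.11] T [ 0.005 -0.166 -0.001] op 0.0939 gf 0.0 q6 [-0.51  0.09  1.68 -0.    1.38 -1.55]
371.64829954431775 322.7386164966635 245.92406333424702 [[ 0.502 -0.838 -0.215  0.427]
 [ 0.865  0.487  0.123 -0.136]
 [ 0.001 -0.248  0.969  0.385]
 [ 0.     0.     0.     1.   ]]
```

View pics/w1.png

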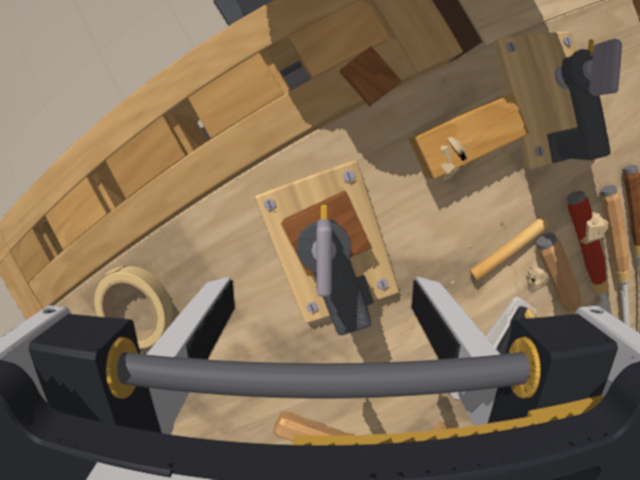

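The wrist view shows the wing upright in the image from (323,222) to (325,292), between the open fingers, with the brass pointer at (323,211). I'll measure it from here.

```bash
cat >> h.py <<'E'
def cloud(f):
    v,u=np.mgrid[0:480,0:640]; z=f['z_map']; a=(u-f['cx'])/f['fx'];b=(v-f['cy'])/f['fy']
    r=np.hypot(a,b)+1e-9; t=np.tan(np.minimum(r,1.4))/r
    M=np.linalg.inv(f['world_to_cam'])
    return np.stack([a*t*z,-b*t*z,-z],-1)@M[:3,:3].T+M[:3,3]
E
python3 - <<'E'
from h import *
f=dict(np.load('last_wrist.npz')); P=cloud(f)
d=np.hypot(P[...,0]-.491,P[...,1]+.172)
m=(f['z_map']>0)&(d<.045)&(P[...,2]>.120)&(P[...,2]<.14)
Q=P[m]; (cx,cy),(w,h),a=cv2.minAreaRect((Q[:,:2]*1000).astype(np.float32))
q=Q[:,:2]-Q[:,:2].mean(0);V=np.linalg.eigh(q.T@q)[1][:,1]
print(len(Q),cx,cy,w,h,a,Q.mean(0),np.degrees(np.arctan2(V[1],V[0])),np.percentile(Q[:,2],[5,50,95]))
E
```

```text
1068 494.6211242675781 -174.03933715820312 10.86352252960205 52.98612594604492 59.56417465209961 [ 0.49317423 -0.17336466  0.12868728] 149.28362746510098 [0.12587707 0.12907008 0.13051364]
```

>>> {"name": "carry_out", "arguments": {"increments": [{"hand": 60, "xyz": [-0.076, 0.012, 0.2], "rot": [0, 0, 0]}, {"hand": 60, "xyz": [0, 0, 0.3], "rot": [0, 0, 0]}, {"hand": 60, "xyz": [0, 0, 0.3], "rot": [0, 0, 0]}, {"hand": 60, "xyz": [0, 0, 0.3], "rot": [0, 0, 0]}, {"hand": 60, "xyz": [0, 0, 0.3], "rot": [0, 0, 0]}, {"hand": 60, "xyz": [0, 0, 0.3], "rot": [0, 0, 0]}, {"hand": 60, "xyz": [0, 0, 0.3], "rot": [0, 0, 0]}, {"hand": 40, "xyz": [0, 0, 0.18], "rot": [0, 0, 0]}, {"hand": 30, "xyz": [0, 0, 0], "rot": [0, 0, 0]}, {"hand": 20, "xyz": [0, 0, 0], "rot": [0, 0, 0]}, {"hand": 20, "xyz": [0, 0, 0], "rot": [0, 0, 0]}]}}

```text
t: 4.55
position: [0.494, -0.174, 0.1193]
tcp_rot: [0.001, 0.26, 0.966, -0.0]
contact_force: [0.3, 0.5, -0.1]
opening: 0.0277
gripper_force: 0.0
```

Run:
```python
from h import *
pose(); f=grab('wrist','w2')
cv2.imwrite('pics/w2c.png',cv2.resize(f['frame'][180:420,200:440,::-1],(600,600)))
```

```text
t 4.55 p [ 0.494  -0.174   0.1193] xyaw 149.91 tilt [ 0.001 -0.001 -1.   ] F [ 0.29  0.49 -0.08] T [-0.003 -0.147  0.006] op 0.0277 gf 0.0 q6 [-0.5   0.22  1.77  0.    1.15 -1.55]
```

View pics/w2c.png

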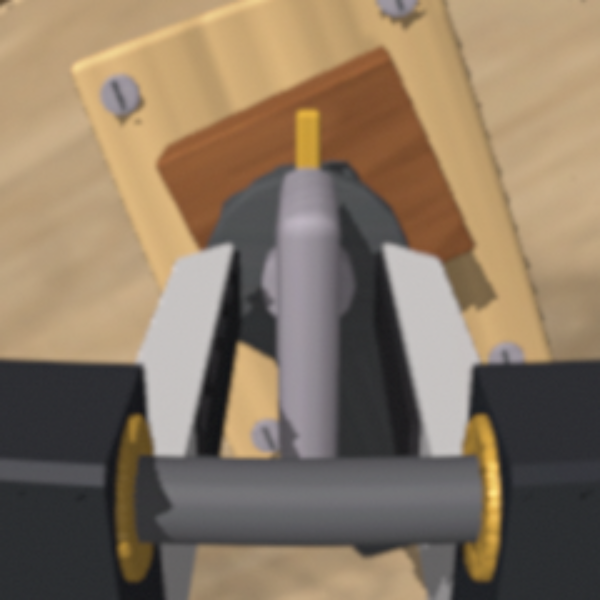

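Fingers straddle the wing evenly, with the pointer visible at full-frame (323,235), in line with the blade. Since the camera turns with the hand, pointer drift in the wrist image equals slip. Now close.

>>> {"name": "carry_out", "arguments": {"increments": [{"hand": 0, "xyz": [0, 0, 0], "rot": [0, 0, 0]}, {"hand": 0, "xyz": [0, 0, 0], "rot": [0, 0, 0]}, {"hand": 0, "xyz": [0, 0, 0], "rot": [0, 0, 0]}, {"hand": 0, "xyz": [0, 0, 0], "rot": [0, 0, 0]}, {"hand": 0, "xyz": [0, 0, 0], "rot": [0, 0, 0]}]}}

```text
t: 5.1
position: [0.4938, -0.1739, 0.1191]
tcp_rot: [0.001, 0.259, 0.966, -0.0]
contact_force: [-0.6, 0.5, 4.0]
opening: 0.0109
gripper_force: 30.0
```

```bash
cat >> h.py <<'E'
def pointer():
    """brass pointer angle relative to tool x (deg, clockwise positive slip of the hand past it)"""
    s,M=pose(); f=grab('wrist'); P=cloud(f)
    hsv=cv2.cvtColor(f['frame'],cv2.COLOR_RGB2HSV)
    m=cv2.inRange(hsv,(18,150,110),(32,255,255))>0
    c=np.array([.4935,-.1735]); d=P[...,:2]-c; r=np.hypot(d[...,0],d[...,1])
    m&=(f['z_map']>0)&(r>.015)&(r<.05)&(P[...,2]>.06)&(P[...,2]<.1)
    q=d[m].mean(0); yaw=np.degrees(np.arctan2(M[1,0],M[0,0])); a=np.degrees(np.arctan2(q[1],q[0]))
    print('n',m.sum(),'pointer ang',a.round(1),'slip deg',((a-yaw+180)%360-180).round(1),'r',r[m].mean().round(3),'z',P[m][:,2].mean().round(3))
E
python3 -c "
from h import *
pointer()"
```

```text
t 5.1 p [ 0.4938 -0.1739  0.1191] xyaw 149.93 tilt [ 0.001 -0.    -1.   ] F [-0.61  0.5   3.98] T [ 0.092 -0.137 -0.041] op 0.0109 gf 30.0 q6 [-0.5   0.22  1.77  0.    1.15 -1.55]
n 198 pointer ang 149.2 slip deg -0.8 r 0.029 z 0.087
```

Firm grip at 10.9 mm, which is the blade thickness. Turning clockwise.

>>> {"name": "carry_out", "arguments": {"increments": [{"hand": 0, "xyz": [0, 0, 0], "rot": [0, 0, 0.08]}, {"hand": 0, "xyz": [0, 0, 0], "rot": [0, 0, 0.08]}, {"hand": 0, "xyz": [0, 0, 0], "rot": [0, 0, 0.08]}, {"hand": 0, "xyz": [0, 0, 0], "rot": [0, 0, 0.08]}, {"hand": 0, "xyz": [0, 0, 0], "rot": [0, 0, 0.08]}]}}

```text
t: 5.65
position: [0.4941, -0.1734, 0.1191]
tcp_rot: [0.001, 0.447, 0.894, 0.001]
contact_force: [0.8, 1.8, 3.3]
opening: 0.0108
gripper_force: 30.0
```

```bash
python3 -c "
from h import *
pointer()"
```

```text
t 5.65 p [ 0.4941 -0.1734  0.1191] xyaw 126.84 tilt [ 0.002  0.    -1.   ] F [0.8  1.79 3.31] T [ 0.338 -0.268  0.128] op 0.0108 gf 30.0 q6 [-0.5   0.22  1.77  0.    1.15 -1.15]
n 198 pointer ang 124.8 slip deg -2.1 r 0.029 z 0.087
```

>>> {"name": "carry_out", "arguments": {"increments": [{"hand": 0, "xyz": [0, 0, 0], "rot": [0, 0, 0.07]}, {"hand": 0, "xyz": [0, 0, 0], "rot": [0, 0, 0.07]}, {"hand": 0, "xyz": [0, 0, 0], "rot": [0, 0, 0]}]}}

```text
t: 6.0
position: [0.4944, -0.1734, 0.1191]
tcp_rot: [0.001, 0.507, 0.862, 0.001]
contact_force: [1.7, 3.1, 5.4]
opening: 0.0111
gripper_force: 30.0
```

```bash
python3 -c "
from h import *
pointer()"
```

```text
t 6.0 p [ 0.4944 -0.1734  0.1191] xyaw 119.05 tilt [ 0.002  0.    -1.   ] F [1.67 3.07 5.35] T [ 0.447 -0.479 -0.12 ] op 0.0111 gf 30.0 q6 [-0.5   0.22  1.77  0.    1.15 -1.01]
n 200 pointer ang 116.6 slip deg -2.4 r 0.029 z 0.087
```

>>> {"name": "carry_out", "arguments": {"increments": [{"hand": 0, "xyz": [0, 0, 0], "rot": [0, 0, 0.07]}, {"hand": 0, "xyz": [0, 0, 0], "rot": [0, 0, 0.07]}, {"hand": 0, "xyz": [0, 0, 0], "rot": [0, 0, 0]}]}}

```text
t: 6.35
position: [0.4945, -0.1733, 0.1191]
tcp_rot: [0.001, 0.566, 0.824, 0.001]
contact_force: [2.7, 4.0, 4.8]
opening: 0.011
gripper_force: 30.0
```

```bash
python3 -c "
from h import *
pointer()"
```

```text
t 6.35 p [ 0.4945 -0.1733  0.1191] xyaw 111.06 tilt [ 0.003  0.001 -1.   ] F [2.67 3.96 4.76] T [ 0.691 -0.764 -0.058] op 0.011 gf 30.0 q6 [-0.5   0.22  1.77  0.    1.15 -0.87]
n 201 pointer ang 108.3 slip deg -2.7 r 0.029 z 0.086
```

>>> {"name": "carry_out", "arguments": {"increments": [{"hand": 0, "xyz": [0, 0, 0], "rot": [0, 0, 0.07]}, {"hand": 0, "xyz": [0, 0, 0], "rot": [0, 0, 0.07]}, {"hand": 0, "xyz": [0, 0, 0], "rot": [0, 0, 0]}]}}

```text
t: 6.7
position: [0.4947, -0.1732, 0.1191]
tcp_rot: [0.001, 0.622, 0.783, 0.001]
contact_force: [4.9, 3.6, 4.7]
opening: 0.0109
gripper_force: 30.0
```

```bash
python3 -c "
from h import *
pointer()"
```

```text
t 6.7 p [ 0.4947 -0.1732  0.1191] xyaw 103.03 tilt [ 0.003  0.001 -1.   ] F [4.87 3.62 4.7 ] T [ 0.778 -0.952 -0.116] op 0.0109 gf 30.0 q6 [-0.5   0.22  1.77  0.    1.15 -0.73]
n 200 pointer ang 100.0 slip deg -3.0 r 0.029 z 0.086
```

>>> {"name": "carry_out", "arguments": {"increments": [{"hand": 0, "xyz": [0, 0, 0], "rot": [0, 0, 0.07]}, {"hand": 0, "xyz": [0, 0, 0], "rot": [0, 0, 0.07]}, {"hand": 0, "xyz": [0, 0, 0], "rot": [0, 0, 0]}]}}

```text
t: 7.05
position: [0.4949, -0.1732, 0.1191]
tcp_rot: [0.001, 0.675, 0.737, 0.001]
contact_force: [5.3, 4.8, 4.6]
opening: 0.0108
gripper_force: 30.0
```

```bash
python3 -c "
from h import *
pointer()"
```

```text
t 7.05 p [ 0.4949 -0.1732  0.1191] xyaw 95.02 tilt [ 0.004  0.001 -1.   ] F [5.3  4.79 4.62] T [ 0.767 -0.948 -0.033] op 0.0108 gf 30.0 q6 [-0.5   0.22  1.77  0.    1.15 -0.59]
n 209 pointer ang 95.6 slip deg 0.6 r 0.029 z 0.086
```

>>> {"name": "carry_out", "arguments": {"increments": [{"hand": 0, "xyz": [0, 0, 0], "rot": [0, 0, 0.07]}, {"hand": 0, "xyz": [0, 0, 0], "rot": [0, 0, 0.07]}, {"hand": 0, "xyz": [0, 0, 0], "rot": [0, 0, 0]}]}}

```text
t: 7.4
position: [0.495, -0.1732, 0.1191]
tcp_rot: [0.001, 0.725, 0.688, 0.002]
contact_force: [5.6, 4.1, 4.1]
opening: 0.0109
gripper_force: 30.0
```

```bash
python3 -c "
from h import *
pointer()"
```

```text
t 7.4 p [ 0.495  -0.1732  0.1191] xyaw 87.0 tilt [ 0.004  0.001 -1.   ] F [5.55 4.13 4.07] T [ 0.841 -1.092 -0.015] op 0.0109 gf 30.0 q6 [-0.5   0.22  1.77  0.    1.15 -0.45]
n 233 pointer ang 95.4 slip deg 8.4 r 0.029 z 0.087
```

The pointer has stopped at 95.5° while the hand went on, so the clutch slipped about 11.5° (0.2 rad), under the 45° limit. Let go and rise.

>>> {"name": "carry_out", "arguments": {"increments": [{"hand": 20, "xyz": [0, 0, 0], "rot": [0, 0, 0]}, {"hand": 50, "xyz": [0, 0, 0], "rot": [0, 0, 0]}, {"hand": 50, "xyz": [0, 0, 0], "rot": [0, 0, 0]}, {"hand": 50, "xyz": [0, 0, -0.15], "rot": [0, 0, 0]}, {"hand": 50, "xyz": [0, 0, -0.3], "rot": [0, 0, 0]}, {"hand": 50, "xyz": [0, 0, -0.4], "rot": [0, 0, 0]}, {"hand": 50, "xyz": [0, 0, -0.4], "rot": [0, 0, 0]}, {"hand": 50, "xyz": [0, 0, -0.4], "rot": [0, 0, 0]}, {"hand": 50, "xyz": [0, 0, -0.4], "rot": [0, 0, 0]}, {"hand": 50, "xyz": [0, 0, -0.2], "rot": [0, 0, 0]}, {"hand": 50, "xyz": [0, 0, 0], "rot": [0, 0, 0]}, {"hand": 50, "xyz": [0, 0, 0], "rot": [0, 0, 0]}]}}

```text
t: 8.65
position: [0.4929, -0.1736, 0.2303]
tcp_rot: [-0.0, 0.726, 0.688, -0.0]
contact_force: [-0.5, -0.8, -0.7]
opening: 0.0469
gripper_force: 0.0
```

Run:
```python
from h import *
pointer(); f=dict(np.load('last_wrist.npz')); cv2.imwrite('pics/w3.png',f['frame'][:,:,::-1]); P=cloud(f)
d=np.hypot(P[...,0]-.4935,P[...,1]+.1735)
m=(f['z_map']>0)&(d<.04)&(P[...,2]>.122)&(P[...,2]<.14); Q=P[m][:,:2]; q=Q-Q.mean(0);V=np.linalg.eigh(q.T@q)[1][:,1]
print(len(Q),Q.mean(0),'wing ang',np.degrees(np.arctan2(V[1],V[0]))%180)
```

```text
t 8.65 p [ 0.4929 -0.1736  0.2303] xyaw 86.91 tilt [-0.001  0.    -1.   ] F [-0.47 -0.82 -0.66] T [-0.016 -0.041 -0.031] op 0.0469 gf 0.0 q6 [-0.5   0.09  1.66 -0.    1.38 -0.45]
n 89 pointer ang 95.5 slip deg 8.6 r 0.029 z 0.087
1050 [ 0.49534085 -0.17183598] wing ang 86.11303830536228
```

View pics/w3.png

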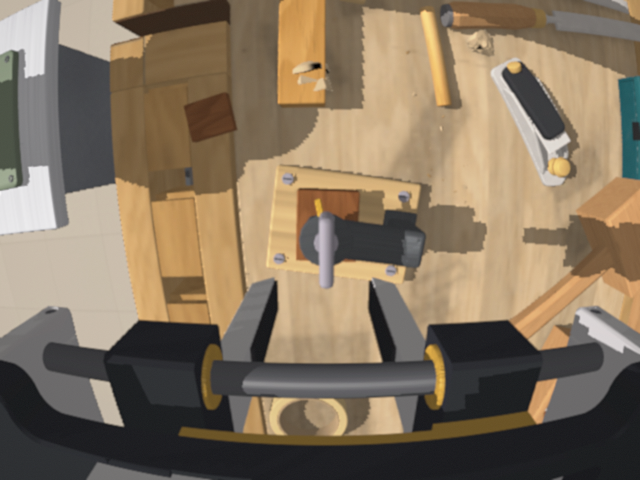

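The pointer at (318,205) sits about 10° counter-clockwise of the wing at (325,215)–(327,287). The block is in place and the hand is clear. Handing in.

```bash
python3 -c "
from plant import env
print(env.hand_in())"
```

```text
the job is handed in; nothing more can be done
None
```

I tightened the clamp holding the walnut block until its clutch slipped, with the wing stopping about 0.2 rad past the pointer (limit 0.785). I then let go, left the other clamp untouched, and handed the job in at about 8.7 s.

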